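# Re-aim the seed counter's outlet spout

## Robot

A 7-joint arm with a two-finger parallel gripper is mounted at the origin on the work surface. World frame = base frame: x ahead of the robot, y to its left, z up, the work surface at z = 0. Lengths are in m, angles in rad, forces in N, time in s.
With the tool pointing down it reaches from about 0.4 to 0.85 m from the base axis. Payload 6.9 kg.
Tool frame: the origin (TCP) lies at the very end of the fingers, on their centre line; the grasp point (between the pads) lies 19 mm behind it; x points along the fingers, y is the direction in which the jaws open and shut, and the axes are right-handed (so a half turn about x gives the same grasp; the last joint's range is limited). The gripper opens to 85 mm and grips with 20 to 120 N. Pads are 22 mm wide; open, the fingers measure 114 mm over their backs; the gripper's body (76 mm by 85 mm) begins 54 mm behind the grasp point. The pads swing forward as they close: fully open they stand 13 mm farther back than shut.
Start: joints at [-1.109, 0.507, -0.238, 1.5, 0.126, 1.149, -0.155], TCP at [0.218, 0.586, 0.231] pointing down, gripper open.
Joint ranges: [-3.08, 3.08], [-0.24, 2.05], [-1.43, 1.35], [0, 2.5], [-1.52, 4.66], [0.17, 1.96], [-2.89, 2.89]. Speed limits (rad/s): [2.39, 2.39, 3.14, 3.14, 3.14, 3.14, 3.14].

## Interface

Orientations are given as a rotation vector (axis times angle).
In Python, from bench import r, imaging gives the robot as it stands.
- The arm moves only by the shell command python3 -m crank 'ROWS' [OPENING]. ROWS is JSON, a list of rows, each a list of 2 entries, a list of its own where there are three numbers: the shift along the tool's x, y, z in cm, then the turn, a rotation vector about the tool's x, y, z in degrees. A call has 1 to 10 rows; each row shifts and turns the commanded pose from where the row before left it, along the tool's axes as they then stand; what a row does not reach is not made up. A row lasts 1/10 s, in which the tool goes at most 50 mm and 8.59 degrees, less where a joint would pass 70% of its speed; a pose out of reach is approached as far as the arm can. A call with a gripper value outside its range is refused whole. OPENING is the opening, from -1 (shut) to 1 (fully open), set as the call begins (- or left out, the last holds). The fingers move at their own pace and stop on an object; the grip force is fixed at half the most. Time passes only in rows, so rows that do not move let the fingers close. It gives the time, the measured TCP pose, the force and the opening at its end, in the units of the state.
- r.sense(): the state, without advancing time (a new reading comes with each control period).
- imaging.capture(name): name is "scene" or "side" or "wrist"; returns a dict with "frame" (420x560x3 uint8, red, green, blue), "z_map" (420x560 float32, m along the optical axis (not along the pixel's ray), 0 where there is no reading), "mtx" (3x3 intrinsics, pixels), "xyz" and "attitude" of the camera in the world; the wrist camera has in their place "tool_from_camera" (4x4, takes a point from camera to tool coordinates, whose origin is the TCP and whose axes are the tool frame's). Camera axes: x right, y up, looking along -z (the intrinsics and any distortion apply to the point x, -y, -z); pixel columns grow to the right and rows downward; lengths in m; the calibration is good to about 2 mm. A picture is of the moment at which its call begins: read the wrist's pose just before it.
- r.job_done(): hands the job in, once; it reports no verdict.
The state is a dict: "time_s": time; "joint_positions": joint angles; "joint_vel": joint speeds; "joint_torque": joint torques, N m; "tcp_pos": TCP position; "eef_rot": TCP orientation; "wrist_force": force on the tool from outside, world axes, zero at the start; "wrist_torque": the same for the moment, N m; "finger_gap": opening from 0.0 (shut) to 1.0 (fully open).
Only numpy, scipy, OpenCV 4.12 (cv2) and the standard library are available. Lean on these libraries where they do the work, as an engineer would, in place of code of your own. Each camera call takes 0.05 s, during which the arm holds its last target.

## Task

The seed counter's swivel spout is clamped pointing towards the reject tray and must feed the squat, wide glass jar instead. Stand aside the one tall canister that blocks the spout's way to the jar (upright on the table, clear of the spout's sweep); back off the T-bar clamp screw just enough to free the spout (about a sixth of a turn anticlockwise, never as much as a third), swing the spout by its post until its mouth is over the middle of the jar, and tighten the screw again, clockwise to its stop. Do not force the spout round while it is clamped, tip nothing over, and leave the jar, the other canister and everything else where they are.

Things in the scene. Friction and masses are not known exactly. Their poses are not given: they have to be found in the camera images.
- bar (a point): Middle of the steel T-bar of the clamp screw: 60 mm long (this point's x axis), 12 mm wide (y), 18 mm tall, its middle about 193 mm above the table; pinch it across its width from above. The screw's axis is vertical through this point; the point turns with the bar and rises 2.5 mm per radian of backing off.
- screw (a joint): Turn of the clamp screw, rad; grows anticlockwise seen from above (backing off). Starts tight at about 0; firm stop at -0.12 (clockwise). The spout is free from about 0.8; 1.05 (a sixth of a turn) is ample; at 2.09 (a third) the shoe drops out: failure. Stays where it is left; turning takes under 0.3 N m.
- shoe: Brass shoe 16 mm across under the clamp screw, 45 mm from the spout's pivot, that presses on the spout's disc: about 19 N at screw value 0, falling by about 23 N per radian of backing off, over 13 N needed (screw value below about 0.25) for tight. Origin at the middle of its underside.
- pivot (a point): Vertical pivot axis of the spout, at the top face of its 110 mm disc, 130 mm above the table. Its x axis is the direction of the spout at joint value 0; the clamp screw is 45 mm from it on the -x side. The funnel on the hub (44 mm across) rises to 162 mm above the table.
- spout (a joint): Swing of the spout about the pivot, rad, from the pivot point's x axis, growing anticlockwise seen from above; stops at -1.8 and 1.8. When free it turns with about 0.05 N m and stays where it is left; clamped it is held by friction.
- post (a point): Centre of the graspable part of the upright round steel post on the spout, 16 mm in diameter, 95 mm from the pivot, 174 mm above the table; its top is 192 mm and the chute tube under it about 151 mm above the table.
- mouth (a point): Centre of the underside of the spout's nozzle (25 mm across), 165 mm from the pivot, 108 mm above the table. Anything taller than that under its circle is in its way; a canister stands clear with its middle over 205 mm from the pivot.
- jar_mouth (a point): Centre of the mouth of the target, the squat wide open glass jar, 82 mm across and 66 mm high, standing on the table under the circle that the nozzle sweeps.
- jar: The same jar; origin at the middle of its underside.
- beaker_a: Clear beaker, 58 mm across, 92 mm high, bystander; origin at the middle of its underside.
- beaker_b: Another such beaker, bystander.
- tin: Closed plain steel tin, 60 mm across, 80 mm high, bystander; origin under its middle.
- reject_tray: Small open steel tray, 75 x 50 x 28 mm, in front of the pedestal, bystander; origin under its middle.
- bottle_a: Tall amber glass bottle, 60 mm across, 200 mm high, bystander; origin under its middle.
- bottle_b: Clear glass jar with a steel lid, 66 mm across, 170 mm high, bystander; origin under its middle.
- scoop: Steel hand scoop lying flat, about 170 mm long and 22 mm high, bystander; origin where handle and blade meet (blade to +x).
- head: Fixed pedestal for spout and clamp, 85 mm square; origin on the table under the pivot, x axis as the pivot's. A pillar 84 mm from the pivot on the -x side holds a 34 mm wide bridge (top 158 mm up) for the clamp screw. From 0.3 to 0.8 m ahead of the robot and within 0.4 m either side of its middle line the table holds only things listed here.
- canister_l_mid (a point): Centre (90 mm up) of a tall plain aluminium sample canister with a black cap, 48 mm across, 180 mm high, 220 g, standing to the left (+y) of the reject tray as seen along the pivot's x axis, under the nozzle's circle and tall enough to block the nozzle. Its upper part stands above all its neighbours but the spout's post, the T-bar and the bottles. Blocks the way if the jar is on that side.
- canister_r_mid (a point): Centre (90 mm up) of a tall plain aluminium sample canister with a black cap, 48 mm across, 180 mm high, 220 g, standing to the right (-y) of the reject tray as seen along the pivot's x axis, under the nozzle's circle and tall enough to block the nozzle. Its upper part stands above all its neighbours but the spout's post, the T-bar and the bottles. Blocks the way if the jar is on that side.

How it is judged:
On the way, in this order (a step that is already met when the one before it is completed fails the run):
1. the clamp is backed off until the shoe no longer presses, with the spout still where it was (mouth within 15 mm) (contact force between shoe and anything else below 1 N and value of joint screw above 0.6 rad and distance of mouth from where it was at the start of the episode below 0.015 m), for 0.1 s.
2. the free spout's mouth is over the jar (within 20 mm of its middle) (horizontal distance between mouth and jar_mouth below 0.02 m and contact force between shoe and anything else below 1 N), for 0.2 s.
3. the clamp is tight again (contact force between shoe and anything else above 13 N), for 0.2 s.
At the end, for the whole second after the job is handed in: spout mouth within 20 mm of the jar's middle, seen from above; clamp shoe pressing over 13 N, screw below 0.3; jar upright, shifted under 15 mm; both canisters upright on the table, the one on the jar's side over 200 mm from the spout's pivot (horizontal distance between mouth and jar_mouth below 0.02 m and contact force between shoe and anything else above 13 N and value of joint screw below 0.3 rad and distance of jar from where it was at the start of the episode below 0.015 m and angle between each of jar, canister_l_mid, canister_r_mid's own z axis and vertical below 0.1 rad and (y of jar_mouth in the frame of head below 0 m or horizontal distance between canister_l_mid and pivot above 0.2 m) and (y of jar_mouth in the frame of head above 0 m or horizontal distance between canister_r_mid and pivot above 0.2 m) and height (world z) of canister_l_mid between 0.08 and 0.1 m and height (world z) of canister_r_mid between 0.08 and 0.1 m); the robot touches nothing.
It fails at once if the screw is backed off a third of a turn or more (value of joint screw above 2.09 rad).
It fails at once if the jar is shifted by more than 15 mm (distance of jar from where it was at the start of the episode above 0.015 m).
It fails at once if a bystander is shifted by more than 20 mm (distance of any of beaker_a, beaker_b, tin, reject_tray, bottle_a, bottle_b, scoop from where it was at the start of the episode above 0.02 m).
It fails at once if a canister is tipped over (beyond 0.5 rad) (angle between any of canister_l_mid, canister_r_mid's own z axis and vertical above 0.5 rad).
It fails at once if the canister that is not in the way (on the other side of the reject tray from the jar) is shifted by more than 20 mm ((y of jar_mouth in the frame of head above 0 m and distance of canister_r_mid from where it was at the start of the episode above 0.02 m) or (y of jar_mouth in the frame of head below 0 m and distance of canister_l_mid from where it was at the start of the episode above 0.02 m)).
It also fails if it takes over 72 s, if anything falls off the work surface, if the arm or the gripper's body presses on something with over 40 N, if the wrist force passes 120 N, or if a joint passes its speed limit or range.

## Working session

There is one attempt and no reset: what is moved stays moved. The work goes in short steps, Python scripts to look and compute and a shell command to move; the robot and the scene stay as the last step left them, time stands still between calls to the robot, and variables do not carry over. Pictures are saved under pics/ and viewed, and the job is handed in when it is done.

```bash
ls; mkdir -p pics
python3 - <<'E'
from bench import r, imaging
import cv2, numpy as np
s=r.sense(); print({k:np.round(v,3).tolist() for k,v in s.items()})
for n in ["scene","side"]:
    c=imaging.capture(n); np.savez(f"{n}0.npz",**c); cv2.imwrite(f"pics/{n}0.png",c["frame"][:,:,::-1]); print(n,c["mtx"].tolist(),c["xyz"],c["attitude"],[k for k in c], (c["z_map"]>0).mean())
E
```

```text
pics
{'time_s': 0.0, 'joint_positions': [-1.109, 0.508, -0.238, 1.501, 0.126, 1.149, -0.155], 'joint_vel': [-0.001, -0.001, -0.0, -0.0, -0.001, -0.001, -0.001], 'joint_torque': [-0.0, -62.059, -2.187, -24.968, 0.013, 0.011, -0.0], 'tcp_pos': [0.218, 0.585, 0.23], 'eef_rot': [0.278, 1.553, -0.281], 'wrist_force': [0.201, 0.158, 0.908], 'wrist_torque': [-0.044, -0.029, 0.042], 'finger_gap': 0.999}
scene [[427.46778234141175, 0.0, 281.00863603342856], [0.0, 427.46778234141175, 201.79963301558152], [0.0, 0.0, 1.0]] [1.21759975 0.649635   0.83033776] [0.48387514 1.03771407 2.10453336] ['frame', 'z_map', 'mtx', 'xyz', 'attitude'] 0.9957738095238096
side [[445.77082915076835, 0.0, 280.6627938943212], [0.0, 445.77082915076835, 204.9493383219234], [0.0, 0.0, 1.0]] [ 0.42856714 -0.65629835  0.76218007] [ 0.87003364 -0.07238218 -0.11747789] ['frame', 'z_map', 'mtx', 'xyz', 'attitude'] 0.9958333333333333
```

View pics/scene0.png

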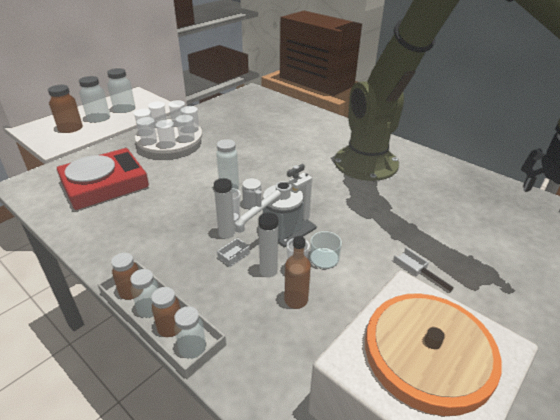

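View pics/side0.png

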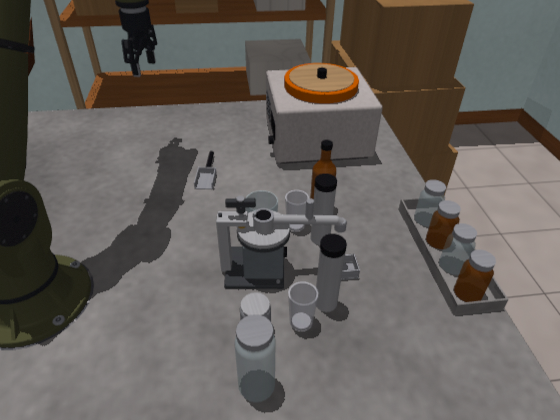

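The scene view shows the pedestal at about (285,205), with the squat jar at (325,250) behind the amber bottle. The left canister is at (268,245), the right one at (225,210) and the tray at (233,250). I'll fuse both depth maps into a top-down map.

```bash
cat > h.py <<'E'
import numpy as np, cv2
from scipy.spatial.transform import Rotation as R
def cloud(c,T=None):
    z=c["z_map"]; K=c["mtx"]; v,u=np.mgrid[:z.shape[0],:z.shape[1]]
    p=np.stack([(u-K[0,2])/K[0,0]*z,-(v-K[1,2])/K[1,1]*z,-z],-1)
    if T is None: M=R.from_rotvec(c["attitude"]).as_matrix(); t=c["xyz"]
    else: M,t=T[:3,:3],T[:3,3]
    P=p@M.T+t; P[z<=0]=np.nan; return P
def tp(s):
    T=np.eye(4);T[:3,:3]=R.from_rotvec(s["eef_rot"]).as_matrix();T[:3,3]=s["tcp_pos"];return T
E
python3 - <<'E'
from h import *
Ps=[];Cs=[]
for n in ["scene","side"]:
    c=np.load(n+"0.npz"); P=cloud(c).reshape(-1,3); Ps.append(P);Cs.append(c["frame"].reshape(-1,3))
P=np.concatenate(Ps);C=np.concatenate(Cs)
ok=(P[:,0]>.3)&(P[:,0]<.9)&(abs(P[:,1])<.4)&(P[:,2]>-.02)&(P[:,2]<.3)
P=P[ok];C=C[ok]
print("table z",np.median(P[P[:,2]<.012][:,2]))
# top map: 1mm px=.001, rows x descending, cols y descending (left=+y)
img=np.zeros((600,800,3),np.uint8)
o=np.argsort(P[:,2]);P=P[o];C=C[o]
cm=cv2.applyColorMap(np.clip(P[:,2]/.22*255,0,255).astype(np.uint8)[:,None],cv2.COLORMAP_TURBO)[:,0]
for p,c in zip(P,cm):
    if p[2]<.012: continue
    cv2.circle(img,(int(400-p[1]*1000),int(900-p[0]*1000)),2,c.tolist(),-1)
for k in range(3,9): cv2.putText(img,f"x.{k}",(0,900-k*100),0,.4,(255,255,255),1)
for k in range(-3,4): cv2.putText(img,f"y{k/10}",(400-k*100,595),0,.4,(255,255,255),1)
cv2.imwrite("pics/top0.png",img)
def circ(name,lo,hi,box,rad):
    q=P[(P[:,2]>lo)&(P[:,2]<hi)&(P[:,0]>box[0])&(P[:,0]<box[1])&(P[:,1]>box[2])&(P[:,1]<box[3])]
    print(name,len(q),q.mean(0))
E
```

```text
table z 0.0012404740291452887
```

View pics/top0.png

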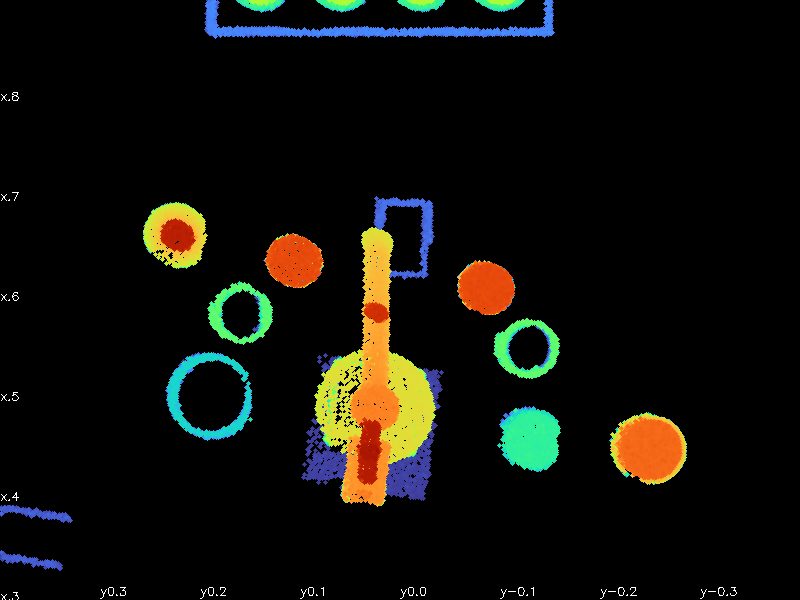

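The top map is clear. The jar is at about (0.50, 0.20), on the left (+y) side, and canister L is at about (0.635, 0.12). Next I'll fit exact positions.

```bash
cat >> h.py <<'E'
def load(names):
    Q=[]
    for n in names:
        P=cloud(np.load(n+".npz")).reshape(-1,3); Q.append(P[np.isfinite(P).all(1)])
    return np.concatenate(Q)
def sel(P,x,y,rad,lo,hi): return P[(np.hypot(P[:,0]-x,P[:,1]-y)<rad)&(P[:,2]>lo)&(P[:,2]<hi)]
E
python3 - <<'E'
from h import *
def enc(q):
    c,rr=cv2.minEnclosingCircle(q[:,:2].astype(np.float32)); return np.round([*c,rr],4),len(q),q[:,2].max().round(3)
for nm in [["scene0"],["side0"],["scene0","side0"]]:
    P=load(nm); print(nm)
    for n,a in dict(jar=(.5,.204,.05,.055,.08),canL=(.637,.12,.032,.165,.2),canR=(.61,-.073,.032,.165,.2),bkA=(.585,.173,.035,.085,.1),botA=(.663,.239,.036,.06,.12),
      tin=(.46,-.118,.035,.07,.09),disc=(.491,.038,.06,.115,.134),funnel=(.491,.038,.027,.156,.166),post=(.586,.037,.02,.165,.21),nozz=(.658,.037,.02,.1,.17)).items():
        q=sel(P,*a)
        if len(q)>5: print(n,enc(q))
    q=sel(P,.445,.045,.04,.185,.215); print("bar",cv2.minAreaRect((q[:,:2]*1000).astype(np.float32)),len(q),q[:,2].max())
    q=P[(P[:,0]>.56)&(P[:,0]<.64)&(abs(P[:,1]-.037)<.03)&(P[:,2]>.12)&(P[:,2]<.155)]; print("chute",cv2.fitLine(q[:,:2].astype(np.float32),2,0,.01,.01).T)
    q=sel(P,.43,.05,.04,.15,.165); print("bridge",cv2.minAreaRect((q[:,:2]*1000).astype(np.float32)))
E
```

```text
['scene0']
jar (array([0.5044, 0.1893, 0.0426]), 197, np.float64(0.07))
canL (array([0.6399, 0.1078, 0.0252]), 272, np.float64(0.184))
canR (array([ 0.6128, -0.0842,  0.0266]), 209, np.float64(0.183))
bkA (array([0.5877, 0.1625, 0.0284]), 49, np.float64(0.096))
botA (array([0.6721, 0.2354, 0.0265]), 382, np.float64(0.12))
tin (array([ 0.4605, -0.1254,  0.0309]), 170, np.float64(0.084))
disc (array([0.4946, 0.0341, 0.0557]), 548, np.float64(0.134))
funnel (array([0.4935, 0.0286, 0.0237]), 125, np.float64(0.166))
post (array([0.5904, 0.0278, 0.0073]), 66, np.float64(0.194))
nozz (array([0.6543, 0.0299, 0.0173]), 138, np.float64(0.146))
bar ((448.74493408203125, 32.94949722290039), (17.715444564819336, 63.25422286987305), 88.48917388916016) 142 0.20693162207831683
chute [[ 0.99940103 -0.03460669  0.601587    0.02939655]]
bridge ((429.42596435546875, 35.42378234863281), (36.68191909790039, 64.74971008300781), 83.2480239868164)
['side0']
jar (array([0.5018, 0.1904, 0.0422]), 156, np.float64(0.069))
canL (array([0.6374, 0.1059, 0.024 ]), 203, np.float64(0.184))
canR (array([ 0.6112, -0.087
[... 1021 characters left out ...]
 155, np.float64(0.097))
botA (array([0.6646, 0.227 , 0.0312]), 406, np.float64(0.12))
tin (array([ 0.4607, -0.1265,  0.0311]), 652, np.float64(0.086))
disc (array([0.4925, 0.0293, 0.0577]), 1238, np.float64(0.134))
funnel (array([0.4937, 0.0275, 0.0238]), 292, np.float64(0.166))
post (array([0.5871, 0.0255, 0.0104]), 122, np.float64(0.196))
nozz (array([0.6543, 0.0299, 0.0173]), 169, np.float64(0.147))
bar ((448.176513671875, 31.111675262451172), (21.504995346069336, 62.691062927246094), 82.20602416992188) 450 0.2089493207392782
chute [[ 0.99996585 -0.00826215  0.60065055  0.02161347]]
bridge ((429.1766662597656, 33.31830596923828), (40.922264099121094, 64.74971008300781), 83.2480239868164)
```

Run:
```python
from h import *
from bench import r
s=r.sense();T=tp(s);print(T.round(4));
d=np.array([.638,.106,.25])-T[:3,3]; print("tool cm",(T[:3,:3].T@d*100).round(2))
y=T[:3,1]; print("jaw yaw",np.degrees(np.arctan2(y[1],y[0])))
```

```text
[[-5.000e-04  3.484e-01  9.374e-01  2.176e-01]
 [-1.500e-03  9.374e-01 -3.484e-01  5.854e-01]
 [-1.000e+00 -1.600e-03  0.000e+00  2.305e-01]
 [ 0.000e+00  0.000e+00  0.000e+00  1.000e+00]]
tool cm [ -1.9 -30.3  56.1]
jaw yaw 69.61268909063931
```

Run:
```python
from h import *
P=load(["scene0","side0"])
q=P[(P[:,2]>.05)&(P[:,1]>.28)&(P[:,1]<1)&(P[:,0]>.1)&(P[:,0]<1.2)]
for x in np.arange(.1,1.2,.1):
    k=q[(q[:,0]>=x)&(q[:,0]<x+.1)]
    if len(k): print(x.round(1),k[:,1].min().round(2),k[:,1].max().round(2),k[:,2].max().round(2))
```

```text
0.1 0.37 0.59 0.64
0.2 0.39 0.65 0.66
0.5 0.41 0.7 0.19
0.6 0.41 0.7 0.22
0.7 0.41 0.7 0.24
0.8 0.41 0.69 0.22
```

```bash
python3 -m crank '[[[-3,0,0],[-8,0,0]],[[-4,0,0],[-4.4,0,0]],[[0,-1.7,4],[0,0,0]],[[0,0,0],[0,0,0]]]'; python3 -c "
from h import *
from bench import r
T=tp(r.sense());print(T.round(3));print((T[:3,:3].T@(np.array([.638,.106,.30])-T[:3,3])*100).round(2))"
```

```text
time_s: 0.5
tcp_pos: [0.2613, 0.5607, 0.302]
eef_rot: [0.115, 1.563, -0.116]
wrist_force: [1.6, -1.2, -0.7]
finger_gap: 1.003
[[ 0.005  0.146  0.989  0.261]
 [-0.001  0.989 -0.146  0.561]
 [-1.    -0.     0.005  0.302]
 [ 0.     0.     0.     1.   ]]
[  0.43 -39.47  43.91]
```

```bash
python3 -m crank '[[[0,-2.8,3.1],[0,0,0]],[[0,-2.8,3.1],[0,0,0]],[[0,-2.8,3.1],[0,0,0]],[[0,-2.8,3.1],[0,0,0]],[[0,-2.8,3.1],[0,0,0]],[[0,-2.8,3.1],[0,0,0]],[[0,-2.8,3.1],[0,0,0]],[[0,-2.8,3.1],[0,0,0]],[[0,-2.8,3.1],[0,0,0]],[[0,-2.8,3.1],[0,0,0]]]'; python3 -m crank '[[[0,-2.8,3.1],[0,0,0]],[[0,-2.8,3.1],[0,0,0]],[[0,-2.8,3.1],[0,0,0]],[[0,-2.8,3.1],[0,0,0]],[[0,0,0],[0,0,0]],[[0,0,0],[0,0,0]]]'
python3 - <<'E'
from h import *
from bench import r,imaging
s=r.sense();T=tp(s);c=imaging.capture("wrist"); np.savez("w1.npz",**c,T=T)
cv2.imwrite("pics/w1.png",c["frame"][:,:,::-1]);print(T.round(3), s["joint_positions"])
print((T[:3,:3].T@(np.array([.638,.106,.145])-T[:3,3])*100).round(2))
P=cloud(c,T@c["tool_from_camera"]).reshape(-1,3);P=P[np.isfinite(P).all(1)]
for n,a in dict(jar=(.5,.19,.05,.055,.08),canL=(.637,.107,.032,.165,.2),canR=(.61,-.073,.032,.165,.2),post=(.586,.025,.02,.165,.21)).items():
    q=sel(P,*a)
    if len(q)>5: print(n,cv2.minEnclosingCircle(q[:,:2].astype(np.float32)),q[:,2].max())
E
```

```text
time_s: 1.5
tcp_pos: [0.5238, 0.2411, 0.3007]
eef_rot: [0.109, 1.569, -0.111]
wrist_force: [-0.6, 0.5, 0.3]
finger_gap: 0.998
time_s: 2.1
tcp_pos: [0.6304, 0.1135, 0.3]
eef_rot: [0.111, 1.57, -0.112]
wrist_force: [0.3, 1.1, -0.2]
finger_gap: 1.002
[[-0.002  0.142  0.99   0.63 ]
 [-0.001  0.99  -0.142  0.114]
 [-1.    -0.001 -0.002  0.3  ]
 [ 0.     0.     0.     1.   ]] [-0.12881056  0.48975265 -0.15123784  1.33349003  0.07310499  1.3259111
  1.14802014]
[15.5  -0.62  0.89]
jar ((0.5040373802185059, 0.18810448050498962), 0.04118931293487549) 0.06788390199486849
canL ((0.6389310359954834, 0.10575652867555618), 0.024484358727931976) 0.182015724714721
canR ((0.6113858222961426, -0.08492693305015564), 0.024339228868484497) 0.18223430239108274
post ((0.5878252983093262, 0.023971375077962875), 0.007960662245750427) 0.19424727190251403
```

View pics/w1.png

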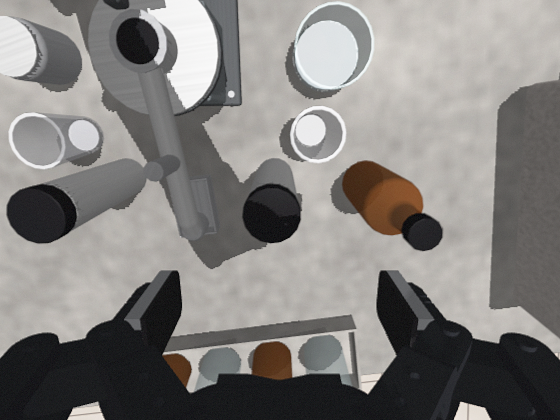

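The wrist view shows canister L's black cap at (272,212), and its fit (0.639, 0.106) agrees with the fixed cameras. I'll narrow the jaws and descend.

```bash
python3 -m crank '[[[0,-0.65,1.0],[0,0,0]],[[3,0,0],[0,0,0]],[[3,0,0],[0,0,0]],[[3,0,0],[0,0,0]],[[3,0,0],[0,0,0]],[[2,0,0],[0,0,0]],[[1,0,0],[0,0,0]],[[0,0,0],[0,0,0]],[[0,0,0],[0,0,0]]]' 0.65
python3 - <<'E'
from h import *
from bench import r,imaging
for n in ["side","scene"]:
    c=imaging.capture(n); cv2.imwrite(f"pics/{n}2.png",cv2.resize(c["frame"][120:330,180:460,::-1],None,fx=2.5,fy=2.5))
print(tp(r.sense()).round(4))
E
```

```text
time_s: 3.05
tcp_pos: [0.6399, 0.1076, 0.1523]
eef_rot: [0.109, 1.567, -0.109]
wrist_force: [-0.1, 0.2, 0.8]
finger_gap: 0.822
[[ 2.500e-03  1.388e-01  9.903e-01  6.402e-01]
 [ 5.000e-04  9.903e-01 -1.388e-01  1.074e-01]
 [-1.000e+00  8.000e-04  2.400e-03  1.528e-01]
 [ 0.000e+00  0.000e+00  0.000e+00  1.000e+00]]
```

View pics/side2.png

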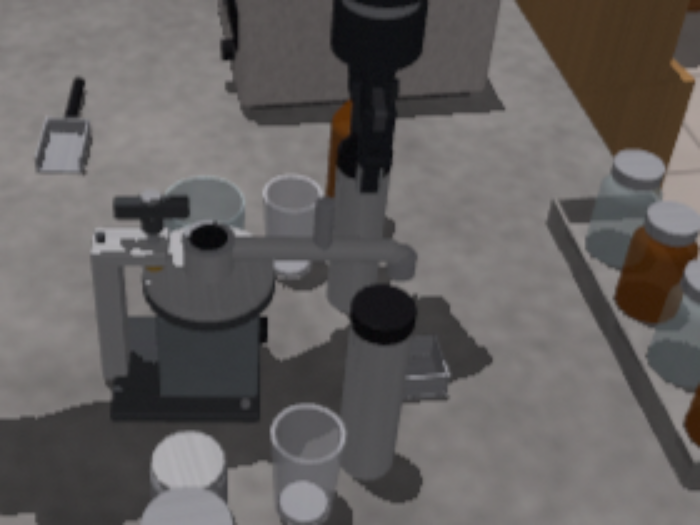

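The side view shows the jaws straddling the canister's top at (365,170). Close the gripper.

```bash
python3 -m crank '[[[0.3,-0.15,0],[0,0,0]],[[0,0,0],[0,0,0]],[[0,0,0],[0,0,0]],[[0,0,0],[0,0,0]],[[0,0,0],[0,0,0]],[[0,0,0],[0,0,0]],[[0,0,0],[0,0,0]]]' -1; python3 -m crank '[[[-0.5,0,0],[0,0,0]],[[-1,0,0],[0,0,0]],[[0,0,0],[0,0,0]],[[0,0,0],[0,0,0]]]'
```

```text
time_s: 3.85
tcp_pos: [0.6397, 0.1055, 0.1491]
eef_rot: [0.11, 1.566, -0.11]
wrist_force: [0.2, -0.4, 5.3]
finger_gap: 0.556
time_s: 4.25
tcp_pos: [0.6391, 0.1057, 0.1635]
eef_rot: [0.109, 1.568, -0.109]
wrist_force: [-0.2, -0.6, -2.0]
finger_gap: 0.558
```

```bash
python3 -m crank '[[[0,0.2,1.3],[0,0,0]],[[0,0.2,1.5],[0,0,0]],[[0,0.2,1.5],[0,0,0]],[[0,0.2,1.5],[0,0,0]],[[0,0.2,1.5],[0,0,0]],[[0,0.2,1.0],[0,0,0]],[[0,0,0.6],[0,0,0]],[[0,0,0],[0,0,0]],[[0,0,0],[0,0,0]]]'; python3 -m crank '[[[0.5,0,0],[0,0,0]],[[0.5,0,0],[0,0,0]],[[0.3,0,0],[0,0,0]],[[0.1,0,0],[0,0,0]],[[0,0,0],[0,0,0]],[[0,0,0],[0,0,0]]]'
```

```text
time_s: 5.15
tcp_pos: [0.7284, 0.1051, 0.1629]
eef_rot: [0.109, 1.569, -0.11]
wrist_force: [-0.0, -0.8, -2.4]
finger_gap: 0.557
time_s: 5.75
tcp_pos: [0.7289, 0.1052, 0.1493]
eef_rot: [0.109, 1.568, -0.109]
wrist_force: [0.6, -0.8, -1.9]
finger_gap: 0.551
```

```bash
python3 -m crank '[[[0.1,0,0],[0,0,0]],[[0.05,0,0],[0,0,0]],[[0,0,0],[0,0,0]]]'
```

```text
time_s: 6.05
tcp_pos: [0.7295, 0.1051, 0.1492]
eef_rot: [0.11, 1.566, -0.109]
wrist_force: [-0.8, -0.7, 4.8]
finger_gap: 0.555
```

It's on the table. Open and retreat upward, then check.

```bash
python3 -m crank '[[[0,0,0],[0,0,0]],[[0,0,0],[0,0,0]],[[0,0,0],[0,0,0]],[[0,0,0],[0,0,0]],[[-1,0,0],[0,0,0]],[[-2,0,0],[0,0,0]],[[-4,0,0],[0,0,0]],[[-4,0,0],[0,0,0]],[[-2,0,0],[0,0,0]]]' 0.65
python3 - <<'E'
from h import *
from bench import r,imaging
s=r.sense();T=tp(s);c=imaging.capture("side"); np.savez("s3.npz",**c); cv2.imwrite("pics/side3.png",c["frame"][:,:,::-1])
P=load(["s3"]);
for lo,hi in((.165,.2),(.06,.1)): print(cv2.minEnclosingCircle(sel(P,.729,.105,.045,lo,hi)[:,:2].astype(np.float32)), sel(P,.729,.105,.045,lo,hi)[:,2].max())
print(T.round(4),(T[:3,:3].T@(np.array([.448,.030,.28])-T[:3,3])*100).round(2),s["joint_positions"].round(2))
E
```

```text
time_s: 6.95
tcp_pos: [0.7299, 0.1054, 0.2831]
eef_rot: [0.111, 1.562, -0.108]
wrist_force: [0.2, -0.0, -0.1]
finger_gap: 0.826
((0.7278448939323425, 0.10457969456911087), 0.025958625599741936) 0.18380158812490732
((0.7267615795135498, 0.1022043377161026), 0.023937169462442398) 0.0999816044596622
[[ 0.0059  0.139   0.9903  0.7299]
 [ 0.0012  0.9903 -0.139   0.1054]
 [-1.      0.002   0.0057  0.2831]
 [ 0.      0.      0.      1.    ]] [  0.13 -11.39 -26.87] [-0.11  0.67 -0.14  1.05  0.09  1.42  1.2 ]
```

View pics/side3.png

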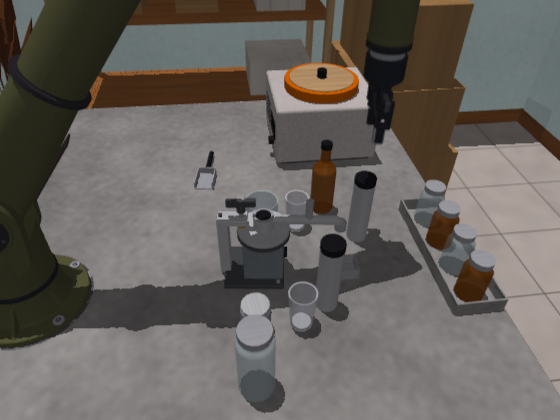

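Canister L stands upright at about (0.728, 0.104), at pixel (362,208), 0.246 m from the pivot. Going to the T-bar, with a wrist picture on the way.

```bash
python3 -m crank '[[[0,-1.1,-2.7],[0,0,0]],[[0,-1.1,-2.7],[0,0,0]],[[0,-1.1,-2.7],[0,0,0]],[[0,-1.1,-2.7],[0,0,0]],[[0,-1.1,-2.7],[0,0,0]],[[0,-1.1,-2.0],[0,0,0]],[[0,-1.1,-1.5],[0,0,0]],[[0,-1.1,-1],[0,0,0]],[[0,-1.1,-1],[0,0,0]],[[0,0,0],[0,0,0]]]'
python3 - <<'E'
from h import *
from bench import r,imaging
s=r.sense();T=tp(s);c=imaging.capture("wrist"); cv2.imwrite("pics/w4.png",c["frame"][:,:,::-1])
P=cloud(c,T@c["tool_from_camera"]).reshape(-1,3);P=P[np.isfinite(P).all(1)]
q=sel(P,.447,.03,.042,.188,.207); print("bar",cv2.minAreaRect((q[:,:2]*1000).astype(np.float32)),len(q),q[:,2].max())
for n,a in dict(funnel=(.491,.03,.027,.156,.166),disc=(.491,.03,.062,.12,.134),post=(.587,.025,.02,.165,.21)).items():
    q=sel(P,*a)
    if len(q)>5: print(n,cv2.minEnclosingCircle(q[:,:2].astype(np.float32)),q[:,2].max())
print(T.round(4),(T[:3,:3].T@(np.array([.448,.030,.28])-T[:3,3])*100).round(2),s["joint_positions"].round(2))
E
```

```text
time_s: 8.0
tcp_pos: [0.526, 0.0319, 0.2784]
eef_rot: [0.11, 1.568, -0.112]
wrist_force: [0.1, 0.6, 0.6]
finger_gap: 0.83
bar ((448.2848205566406, 30.96330451965332), (15.392248153686523, 59.2869873046875), 81.54896545410156) 1991 0.20681509438127937
funnel ((0.4948112964630127, 0.024583231657743454), 0.02357964590191841) 0.16558510643229135
disc ((0.4923231899738312, 0.02507186308503151), 0.05553670600056648) 0.1335835457880304
post ((0.5873910784721375, 0.023413876071572304), 0.008301655761897564) 0.19361050851195283
[[ 3.000e-04  1.409e-01  9.900e-01  5.260e-01]
 [-9.000e-04  9.900e-01 -1.409e-01  3.190e-02]
 [-1.000e+00 -8.000e-04  5.000e-04  2.784e-01]
 [ 0.000e+00  0.000e+00  0.000e+00  1.000e+00]] [-0.16 -1.29 -7.7 ] [-0.    0.31 -0.15  1.68  0.05  1.15  1.27]
```

View pics/w4.png

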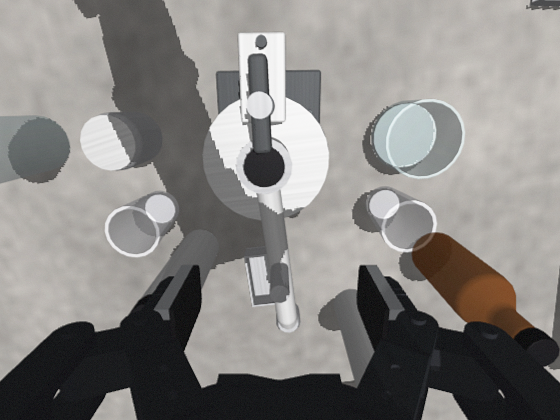

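The wrist view shows the T-bar at (258,100) with its centre fitted at (0.448, 0.031), yaw −8.5°, already lined up with the jaws. I'll descend onto it and grip.

```bash
python3 -m crank '[[[0,-0.4,-2.5],[0,0,0]],[[0,-0.4,-2.5],[0,0,0]],[[0,-0.4,-1.7],[0,0,0]],[[0,0,-1],[0,0,0]],[[2,0,0],[0,0,0]],[[3,0,0],[0,0,0]],[[2.5,0,0],[0,0,0]],[[1.5,0,0],[0,0,0]],[[1,0,0],[0,0,0]],[[0,0,0],[0,0,0]]]' 0.1; python3 -c "
from h import *
from bench import r
T=tp(r.sense());print(T.round(4));print((T[:3,:3].T@(np.array([.4483,.0308,.176])-T[:3,3])*100).round(2))"
```

```text
time_s: 9.05
tcp_pos: [0.4491, 0.0327, 0.1768]
eef_rot: [0.109, 1.57, -0.109]
wrist_force: [0.8, -0.2, 0.6]
finger_gap: 0.546
[[-1.800e-03  1.385e-01  9.904e-01  4.491e-01]
 [ 1.000e-04  9.904e-01 -1.385e-01  3.270e-02]
 [-1.000e+00 -1.000e-04 -1.800e-03  1.768e-01]
 [ 0.000e+00  0.000e+00  0.000e+00  1.000e+00]]
[ 0.08 -0.2  -0.05]
```

```bash
python3 -m crank '[[[0,-0.2,0],[0,0,0]],[[0,0,0],[0,0,0]],[[0,0,0],[0,0,0]],[[0,0,0],[0,0,0]],[[0,0,0],[0,0,0]],[[0,0,0],[0,0,0]],[[0,0,0],[0,0,0]],[[0,0,0],[0,0,0]]]' -1; python3 -c "
from bench import r
s=r.sense();print(s['wrist_force'],s['wrist_torque'])"
```

```text
time_s: 9.85
tcp_pos: [0.4494, 0.0303, 0.1786]
eef_rot: [0.11, 1.566, -0.109]
wrist_force: [-0.9, -0.5, 6.5]
finger_gap: 0.128
[-0.88705279 -0.4787894   6.5058315 ] [-0.18927511  0.07344002  0.08905687]
```

```bash
python3 -m crank '[[[-0.02,0,0],[-5,0,0]],[[-0.03,0,0],[-6,0,0]],[[-0.03,0,0],[-6,0,0]],[[-0.03,0,0],[-7,0,0]],[[-0.03,0,0],[-7,0,0]],[[-0.03,0,0],[-7,0,0]],[[-0.03,0,0],[-7,0,0]],[[-0.03,0,0],[-7,0,0]],[[-0.03,0,0],[-7,0,0]],[[0,0,0],[0,0,0]]]'; python3 -m crank '[[[0,0,0],[0,0,0]],[[0,0,0],[0,0,0]]]'
python3 - <<'E'
from h import *
from bench import r,imaging
s=r.sense();print(s['wrist_force'],s['wrist_torque'],s["joint_positions"].round(2));print(tp(s).round(3))
y=tp(s)[:3,1];print("jaw yaw",np.degrees(np.arctan2(y[1],y[0])))
c=imaging.capture("side"); np.savez("s5.npz",**c);cv2.imwrite("pics/side5.png",cv2.resize(c["frame"][120:330,180:460,::-1],None,fx=2.5,fy=2.5))
E
```

```text
time_s: 10.85
tcp_pos: [0.4489, 0.0316, 0.1809]
eef_rot: [-0.697, 1.454, 0.699]
wrist_force: [-2.8, 3.5, 6.2]
finger_gap: 0.13
time_s: 11.05
tcp_pos: [0.4489, 0.0316, 0.1809]
eef_rot: [-0.694, 1.455, 0.696]
wrist_force: [-2.0, 3.0, 5.1]
finger_gap: 0.127
[-2.01807701  3.01696884  5.14126777] [0.8826614  0.40072816 0.10993399] [ 0.18  0.31 -0.4   2.01  0.16  0.85  2.16]
[[ 0.001 -0.778  0.629  0.449]
 [ 0.001  0.629  0.778  0.032]
 [-1.     0.     0.002  0.181]
 [ 0.     0.     0.     1.   ]]
jaw yaw 141.0351947614113
```

View pics/side5.png

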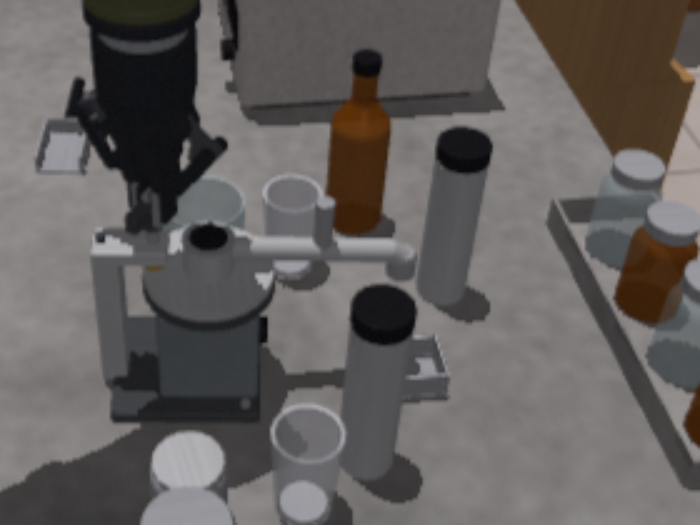

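The tool turned 59° with the bar in its jaws, at (150,235), and the spout hasn't moved. Release, rise and check the bar angle.

```bash
python3 -m crank '[[[0,0,0],[0,0,0]],[[0,0,0],[0,0,0]],[[0,0,0],[0,0,0]],[[-1,0,0],[0,0,0]],[[-2,0,0],[0,0,0]],[[-3,0,0],[0,0,0]],[[-2,0,0],[0,0,0]],[[0,0,4],[8,0,0]],[[0,0,4],[8,0,0]],[[0,0,0],[8,0,0]]]' 0.1
python3 - <<'E'
from h import *
from bench import r,imaging
s=r.sense();T=tp(s);c=imaging.capture("wrist"); cv2.imwrite("pics/w6.png",c["frame"][:,:,::-1])
P=cloud(c,T@c["tool_from_camera"]).reshape(-1,3);P=P[np.isfinite(P).all(1)]
q=sel(P,.448,.031,.042,.188,.205); print("bar",cv2.minAreaRect((q[:,:2]*1000).astype(np.float32)),len(q),q[:,2].max())
for n,a in dict(post=(.587,.025,.02,.165,.21)).items():
    q=sel(P,*a)
    if len(q)>5: print(n,cv2.minEnclosingCircle(q[:,:2].astype(np.float32)),q[:,2].max())
print(T.round(4),(T[:3,:3].T@(np.array([.587,.0238,.25])-T[:3,3])*100).round(2),s["joint_positions"].round(2))
E
```

```text
time_s: 12.1
tcp_pos: [0.5059, 0.0928, 0.2611]
eef_rot: [-0.366, 1.536, 0.37]
wrist_force: [-1.6, -0.1, 0.1]
finger_gap: 0.549
bar ((447.6152038574219, 31.32721710205078), (60.03156280517578, 13.731629371643066), 52.081295013427734) 1728 0.20499921297942095
post ((0.5871360898017883, 0.023724103346467018), 0.008261778391897678) 0.19340734178149094
[[ 0.0024 -0.4524  0.8918  0.5059]
 [ 0.0032  0.8918  0.4524  0.0928]
 [-1.      0.0017  0.0036  0.2611]
 [ 0.      0.      0.      1.    ]] [ 1.11 -9.82  4.11] [ 0.03  0.32 -0.35  1.74  0.12  1.1   1.68]
```

View pics/w6.png

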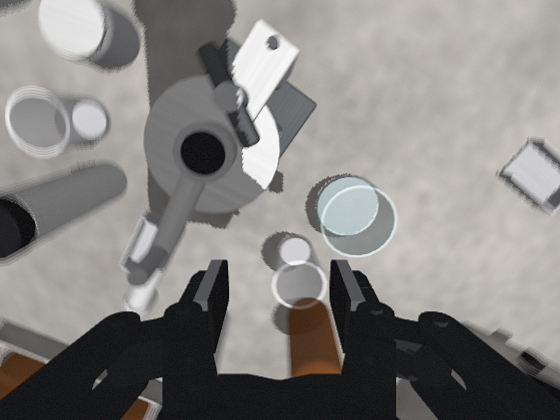

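The bar is now at yaw 52.1°, so 60.6° (1.06 rad) backed off, and the post is unmoved at (0.587, 0.024). Next I'll move over the post with the jaws turned to about 45°.

```bash
python3 -m crank '[[[0,-3.3,1.4],[0,0,0]],[[0,-3.3,1.4],[0,0,0]],[[0,-3.2,1.3],[0,0,0]],[[0,0,0],[8,0,0]],[[0,0,0],[8,0,0]],[[0,0,0],[8,0,0]],[[0,0,0],[8,0,0]],[[0,0,0],[8,0,0]],[[0,0,0],[8,0,0]],[[0,0,0],[8,0,0]]]'; python3 -m crank '[[[0,0,0],[8,0,0]],[[0,0,0],[8,0,0]],[[0,0,0],[0,0,0]],[[0,0,0],[0,0,0]]]'; python3 -c "
from h import *
from bench import r
s=r.sense();T=tp(s);print(T.round(4));print((T[:3,:3].T@(np.array([.5872,.0238,.158])-T[:3,3])*100).round(2),s['joint_positions'].round(2))"
```

```text
time_s: 13.15
tcp_pos: [0.5837, 0.0194, 0.261]
eef_rot: [0.399, 1.534, -0.399]
wrist_force: [-0.1, 0.3, -0.7]
finger_gap: 0.546
time_s: 13.55
tcp_pos: [0.584, 0.0197, 0.2608]
eef_rot: [0.61, 1.483, -0.61]
wrist_force: [-0.0, -0.7, 0.4]
finger_gap: 0.552
[[ 0.000e+00  7.033e-01  7.109e-01  5.840e-01]
 [-1.000e-04  7.109e-01 -7.033e-01  1.970e-02]
 [-1.000e+00 -1.000e-04  1.000e-04  2.608e-01]
 [ 0.000e+00  0.000e+00  0.000e+00  1.000e+00]]
[10.28  0.52 -0.06] [-0.07  0.42 -0.02  1.57  0.01  1.16  0.71]
```

```bash
python3 -m crank '[[[2,0.5,-0.05],[0,0,0]],[[3,0,0],[0,0,0]],[[3,0,0],[0,0,0]],[[1.5,0,0],[0,0,0]],[[0.6,0,0],[0,0,0]],[[0,0,0],[0,0,0]],[[0,0,0],[0,0,0]]]'; python3 -m crank '[[[0,0,0],[0,0,0]],[[0,0,0],[0,0,0]],[[0,0,0],[0,0,0]],[[0,0,0],[0,0,0]],[[0,0,0],[0,0,0]],[[0,0,0],[0,0,0]]]' -1
python3 - <<'E'
from h import *
from bench import r,imaging
s=r.sense();T=tp(s);print(T.round(4))
c=imaging.capture("side");cv2.imwrite("pics/side7.png",cv2.resize(c["frame"][120:330,180:460,::-1],None,fx=2.5,fy=2.5))
C=np.array([.4925,.025]);p=T[:2,3];print(np.hypot(*(p-C)),np.degrees(np.arctan2(*(p-C)[::-1])))
E
```

```text
time_s: 14.25
tcp_pos: [0.588, 0.0238, 0.1604]
eef_rot: [0.613, 1.481, -0.612]
wrist_force: [0.2, -0.2, -0.7]
finger_gap: 0.549
time_s: 14.85
tcp_pos: [0.5877, 0.0239, 0.1604]
eef_rot: [0.614, 1.481, -0.613]
wrist_force: [-2.2, -0.2, 5.7]
finger_gap: 0.171
[[ 1.200e-03  7.067e-01  7.075e-01  5.877e-01]
 [-1.000e-04  7.075e-01 -7.067e-01  2.390e-02]
 [-1.000e+00  8.000e-04  9.000e-04  1.604e-01]
 [ 0.000e+00  0.000e+00  0.000e+00  1.000e+00]]
0.09516954086831535 -0.6443675200524643
```

View pics/side7.png

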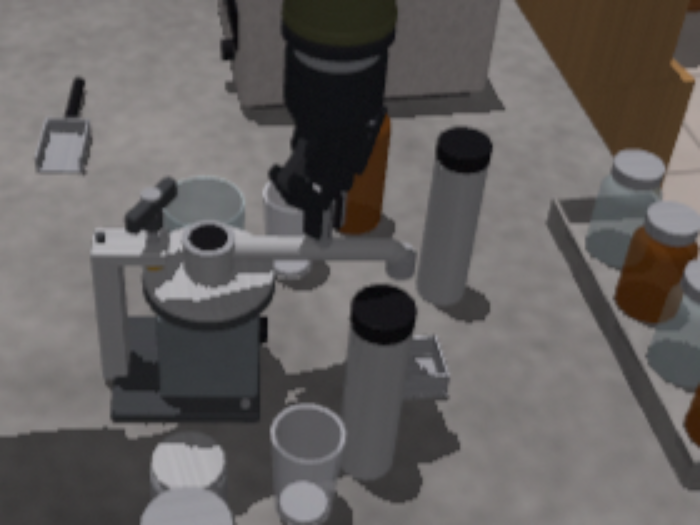

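Post gripped (16 mm gap reads right). Each 7.2° row of the arc is a chord of 1.19 cm, which is (y +0.80, z −0.88) in tool axes. I'll do five rows, then check.

```bash
python3 -m crank '[[[0,0.8,-0.88],[-7.2,0,0]],[[0,0.8,-0.88],[-7.2,0,0]],[[0,0.8,-0.88],[-7.2,0,0]],[[0,0.8,-0.88],[-7.2,0,0]],[[0,0.8,-0.88],[-7.2,0,0]],[[0,0,0],[0,0,0]],[[0,0,0],[0,0,0]]]'
python3 - <<'E'
from h import *
from bench import r,imaging
s=r.sense();T=tp(s)
C=np.array([.4925,.025]);p=T[:2,3];print(np.hypot(*(p-C)),np.degrees(np.arctan2(*(p-C)[::-1])),np.degrees(np.arctan2(T[1,1],T[0,1])),s["wrist_force"])
E
```

```text
time_s: 15.6
tcp_pos: [0.5701, 0.0797, 0.1603]
eef_rot: [0.122, 1.567, -0.123]
wrist_force: [-2.3, -0.8, 6.3]
finger_gap: 0.167
0.09492816796453303 35.21233415519264 81.04938640788296 [-2.30459741 -0.76579166  6.34763809]
```

Exactly on the arc and force-free. Continuing to 86°.

```bash
python3 -m crank '[[[0,0.8,-0.88],[-7.2,0,0]],[[0,0.8,-0.88],[-7.2,0,0]],[[0,0.8,-0.88],[-7.2,0,0]],[[0,0.8,-0.88],[-7.2,0,0]],[[0,0.8,-0.88],[-7.2,0,0]],[[0,0.8,-0.88],[-7.2,0,0]],[[0,0.8,-0.88],[-7.2,0,0]],[[0,0,0],[0,0,0]],[[0,0,0],[0,0,0]],[[0,0,0],[0,0,0]]]'
python3 - <<'E'
from h import *
from bench import r,imaging
s=r.sense();T=tp(s)
C=np.array([.4925,.025]);p=T[:2,3];print(np.hypot(*(p-C)),np.degrees(np.arctan2(*(p-C)[::-1])),np.degrees(np.arctan2(T[1,1],T[0,1])),s["wrist_force"],s["joint_positions"].round(2))
for n in ["scene","side"]:
    c=imaging.capture(n);np.savez(n+"8.npz",**c);cv2.imwrite(f"pics/{n}8.png",cv2.resize(c["frame"][120:330,180:460,::-1],None,fx=2.5,fy=2.5))
E
```

```text
time_s: 16.6
tcp_pos: [0.5004, 0.1195, 0.1603]
eef_rot: [-0.565, 1.495, 0.564]
wrist_force: [-2.5, -0.9, 7.6]
finger_gap: 0.171
0.09484172589433083 85.24850062455383 131.38131859538476 [-2.51039058 -0.88632839  7.62462704] [ 0.03  0.43 -0.45  1.89  0.24  0.87  1.75]
```

View pics/side8.png

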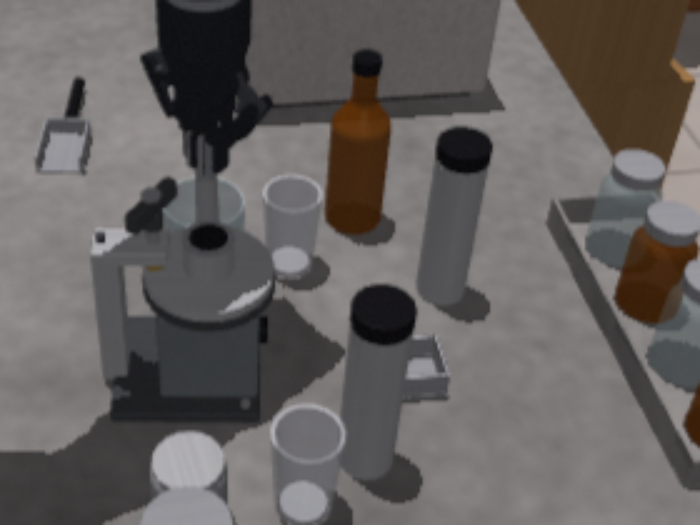

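View pics/scene8.png

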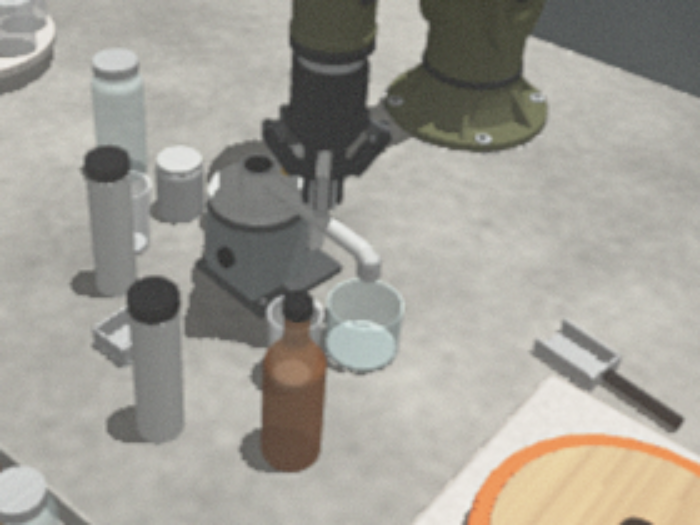

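Both views show the nozzle over the jar (scene (370,270) above the jar at (365,310)), with the spout at about 85°. Release, rise and measure.

```bash
python3 -m crank '[[[0,0,0],[0,0,0]],[[0,0,0],[0,0,0]],[[0,0,0],[0,0,0]],[[-2,0,0],[0,0,0]],[[-3,0,0],[0,0,0]],[[-3,0,0],[0,0,0]],[[-2,0,0],[-5.3,0,0]],[[0,0,4],[-5.3,0,0]],[[0,0,4],[0,0,0]],[[0,0,0],[0,0,0]]]' 0.1
python3 - <<'E'
from h import *
from bench import r,imaging
s=r.sense();T=tp(s);print(T.round(4),s["joint_positions"].round(2))
c=imaging.capture("wrist");cv2.imwrite("pics/w9.png",c["frame"][:,:,::-1])
P=cloud(c,T@c["tool_from_camera"]).reshape(-1,3);P=P[np.isfinite(P).all(1)]
for nm,P in (("w",P),("scene8",load(["scene8"]))):
    print(nm)
    for n,a in dict(jar=(.504,.1885,.048,.055,.075),post=(.5,.12,.02,.165,.21),nozz=(.504,.19,.03,.1,.17),disc=(.4925,.025,.062,.12,.134)).items():
        q=sel(P,*a)
        if len(q)>5: print(n,cv2.minEnclosingCircle(q[:,:2].astype(np.float32)),q[:,2].max(),len(q))
    q=sel(P,.448,.031,.042,.188,.205)
    if len(q)>50: print("bar",cv2.minAreaRect((q[:,:2]*1000).astype(np.float32)),len(q))
print((T[:3,:3].T@(np.array([.4482,.031,.18])-T[:3,3])*100).round(2),np.degrees(np.arctan2(T[1,1],T[0,1])))
E
```

```text
time_s: 17.7
tcp_pos: [0.5538, 0.1849, 0.2589]
eef_rot: [-0.709, 1.449, 0.714]
wrist_force: [-0.8, -0.3, -0.4]
finger_gap: 0.552
[[ 5.000e-04 -7.905e-01  6.125e-01  5.538e-01]
 [ 3.800e-03  6.125e-01  7.905e-01  1.849e-01]
 [-1.000e+00  1.900e-03  3.300e-03  2.589e-01]
 [ 0.000e+00  0.000e+00  0.000e+00  1.000e+00]] [-0.03  0.45 -0.52  1.57  0.23  1.19  1.89]
w
jar ((0.5045027136802673, 0.18782512843608856), 0.04093528911471367) 0.06742584235399102 934
post ((0.5007792115211487, 0.11970038712024689), 0.007894962094724178) 0.19372829307491737 582
nozz ((0.5041703581809998, 0.18045994639396667), 0.02106090448796749) 0.14654949208992724 1206
disc ((0.5022295713424683, 0.037632886320352554), 0.05270631983876228) 0.13398933031252092 4913
scene8
jar ((0.504274308681488, 0.1891193836927414), 0.043468743562698364) 0.06931618867030653 250
post ((0.5020155310630798, 0.1210281029343605), 0.019860342144966125) 0.2096428424184522 181
nozz ((0.5084395408630371, 0.18202604353427887), 0.02153465896844864) 0.1491557554831161 180
disc ((0.4962291121482849, 0.02710520289838314), 0.05700037255883217) 0.13396434610072638 497
[  7.83  -1.1  -18.66] 142.231293879641
```

View pics/w9.png

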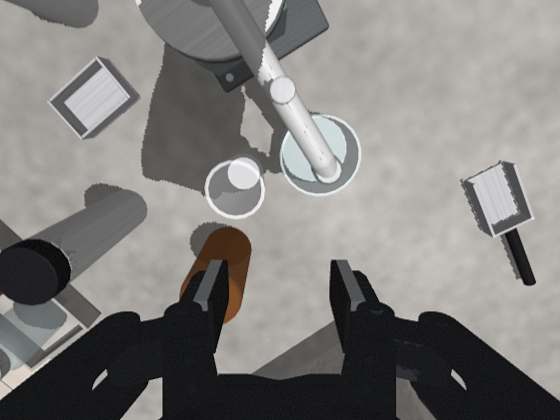

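The mouth works out at about (0.507, 0.189) against the jar's (0.504, 0.188), so about 3 mm off. Back to the bar; the jaws are already at 142°, across it.

```bash
python3 -m crank '[[[0,-0.2,-3],[0,0,0]],[[0,-0.2,-4],[0,0,0]],[[0,-0.2,-4],[0,0,0]],[[0,-0.2,-4],[0,0,0]],[[0,-0.2,-2.5],[0,0,0]],[[0,-0.1,-1.2],[0,0,0]],[[0,0,0],[0,0,0]],[[0,0,0],[0,0,0]]]'
python3 - <<'E'
from h import *
from bench import r,imaging
s=r.sense();T=tp(s)
c=imaging.capture("side");np.savez("s10.npz",**c);P=load(["s10"])
q=sel(P,.448,.031,.042,.188,.205)
if len(q)>50: print("bar",cv2.minAreaRect((q[:,:2]*1000).astype(np.float32)),len(q))
print((T[:3,:3].T@(np.array([.4482,.031,.18])-T[:3,3])*100).round(2),np.degrees(np.arctan2(T[1,1],T[0,1])))
E
```

```text
time_s: 18.55
tcp_pos: [0.4463, 0.027, 0.2596]
eef_rot: [-0.708, 1.451, 0.709]
wrist_force: [1.0, 0.1, 0.1]
finger_gap: 0.55
bar ((448.9504699707031, 28.241710662841797), (62.02244186401367, 15.116791725158691), 48.82851028442383) 154
[7.96 0.1  0.42] 142.02461413734744
```

```bash
python3 -m crank '[[[2,0.1,0.4],[0,0,0]],[[3,0,0],[0,0,0]],[[2,0,0],[0,0,0]],[[0.9,0,0],[0,0,0]],[[0,0,0],[0,0,0]],[[0,0,0],[0,0,0]]]'; python3 -m crank '[[[0,0,0],[0,0,0]],[[0,0,0],[0,0,0]],[[0,0,0],[0,0,0]],[[0,0,0],[0,0,0]],[[0,0,0],[0,0,0]],[[0,0,0],[0,0,0]]]' -1
```

```text
time_s: 19.2
tcp_pos: [0.4481, 0.0307, 0.1809]
eef_rot: [-0.709, 1.451, 0.709]
wrist_force: [0.3, 0.5, 0.8]
finger_gap: 0.548
time_s: 19.8
tcp_pos: [0.4477, 0.0302, 0.1812]
eef_rot: [-0.709, 1.451, 0.708]
wrist_force: [-0.9, 0.1, 4.5]
finger_gap: 0.126
```

```bash
python3 -m crank '[[[0.02,0,0],[5,0,0]],[[0.03,0,0],[7,0,0]],[[0.03,0,0],[7,0,0]],[[0.03,0,0],[7,0,0]],[[0.03,0,0],[7,0,0]],[[0.03,0,0],[7,0,0]],[[0.03,0,0],[7,0,0]],[[0.03,0,0],[7,0,0]],[[0.03,0,0],[6,0,0]],[[0,0,0],[0,0,0]]]'; python3 -m crank '[[[0.02,0,0],[3,0,0]],[[0.01,0,0],[2,0,0]],[[0,0,0],[0,0,0]],[[0,0,0],[0,0,0]]]'
python3 - <<'E'
from h import *
from bench import r
s=r.sense();T=tp(s);print(np.degrees(np.arctan2(T[1,1],T[0,1])),s["wrist_force"],s["wrist_torque"],s["joint_positions"].round(2))
E
```

```text
time_s: 20.8
tcp_pos: [0.4476, 0.0304, 0.1788]
eef_rot: [0.112, 1.567, -0.112]
wrist_force: [-2.8, 1.0, 7.4]
finger_gap: 0.125
time_s: 21.2
tcp_pos: [0.4476, 0.0304, 0.1786]
eef_rot: [0.178, 1.562, -0.177]
wrist_force: [-2.9, 1.3, 7.7]
finger_gap: 0.125
77.02502651345155 [-2.94235292  1.2892082   7.6974406 ] [0.21094106 0.65463525 0.0517395 ] [ 0.05  0.3  -0.22  2.02  0.09  0.83  1.12]
```

```bash
python3 -m crank '[[[0,0,0],[2,0,0]],[[0,0,0],[1.5,0,0]],[[0,0,0],[0,0,0]],[[0,0,0],[0,0,0]],[[0,0,0],[0,0,0]]]'
python3 - <<'E'
from h import *
from bench import r
s=r.sense();T=tp(s);print(np.degrees(np.arctan2(T[1,1],T[0,1])),s["wrist_force"],s["wrist_torque"])
E
```

```text
time_s: 21.7
tcp_pos: [0.4476, 0.0305, 0.1785]
eef_rot: [0.225, 1.558, -0.224]
wrist_force: [-2.7, 0.6, 7.9]
finger_gap: 0.127
73.61766546133967 [-2.72530247  0.61895091  7.94849425] [0.15330852 0.59658787 0.57897813]
```

The vertical moment jumped from 0.05 to 0.58 N m, so the screw is at its stop. Release, retreat and check everything.

```bash
python3 -m crank '[[[0,0,0],[0,0,0]],[[0,0,0],[0,0,0]],[[0,0,0],[0,0,0]],[[-1,0,0],[0,0,0]],[[-2,0,0],[0,0,0]],[[-3,0,0],[0,0,0]],[[-3,0,0],[0,0,0]],[[-1,0,4],[0,0,0]],[[0,0,4],[0,0,0]],[[0,0,0],[0,0,0]]]' 0.1; python3 -m crank '[[[0,0,4],[0,0,0]],[[0,0,4],[0,0,0]],[[0,0,0],[0,0,0]],[[0,0,0],[0,0,0]]]'
python3 - <<'E'
from h import *
from bench import r,imaging
s=r.sense();T=tp(s);print(T[:3,3],s["wrist_force"])
c=imaging.capture("wrist");cv2.imwrite("pics/w11.png",c["frame"][:,:,::-1])
Q={"w":cloud(c,T@c["tool_from_camera"]).reshape(-1,3)}
for n in ["scene","side"]:
    c=imaging.capture(n);np.savez(n+"11.npz",**c);Q[n]=load([n+"11"]);cv2.imwrite(f"pics/{n}11.png",c["frame"][:,:,::-1])
for nm,P in Q.items():
    P=P[np.isfinite(P).all(1)]
    print(nm)
    for n,a in dict(jar=(.504,.1885,.048,.055,.075),post=(.5,.12,.02,.165,.2),canL=(.728,.104,.032,.165,.2),canR=(.612,-.085,.032,.165,.2),bkA=(.586,.161,.035,.085,.1)).items():
        q=sel(P,*a)
        if len(q)>5: print(n,np.round(cv2.minEnclosingCircle(q[:,:2].astype(np.float32))[0],4),q[:,2].max().round(3),len(q))
    q=sel(P,.448,.031,.042,.188,.205)
    if len(q)>50: print("bar",cv2.minAreaRect((q[:,:2]*1000).astype(np.float32)),len(q))
E
```

```text
time_s: 22.7
tcp_pos: [0.528, 0.0053, 0.2779]
eef_rot: [0.228, 1.556, -0.228]
wrist_force: [-0.6, 0.2, -0.4]
finger_gap: 0.548
time_s: 23.1
tcp_pos: [0.6006, -0.0155, 0.277]
eef_rot: [0.226, 1.561, -0.226]
wrist_force: [0.6, 0.3, -0.4]
finger_gap: 0.55
[ 0.60062425 -0.01545375  0.27695334] [ 0.64846302  0.32406592 -0.44529876]
w
jar [0.5043 0.1878] 0.068 768
post [0.5008 0.1191] 0.193 892
canL [0.729  0.1049] 0.182 2166
canR [ 0.6116 -0.0864] 0.182 2830
bkA [0.587  0.1594] 0.094 1078
bar ((475.1204833984375, 23.920276641845703), (11.977087020874023, 5.2111124992370605), 71.10796356201172) 297
scene
jar [0.5042 0.1902] 0.07 249
post [0.5013 0.1217] 0.195 67
canL [0.7286 0.1082] 0.184 345
canR [ 0.6123 -0.0837] 0.183 227
bkA [0.5869 0.1618] 0.095 79
bar ((449.0524597167969, 32.62946701049805), (15.538091659545898, 61.14849090576172), 75.52655029296875) 124
side
jar [0.5022 0.1872] 0.07 161
post [0.4997 0.1178] 0.195 98
canL [0.7271 0.105 ] 0.184 349
canR [ 0.6109 -0.088 ] 0.184 528
bkA [0.5843 0.1591] 0.096 190
bar ((447.00372314453125, 29.45098876953125), (15.913751602172852, 61.05903625488281), 75.44273376464844) 245
```

View pics/w11.png

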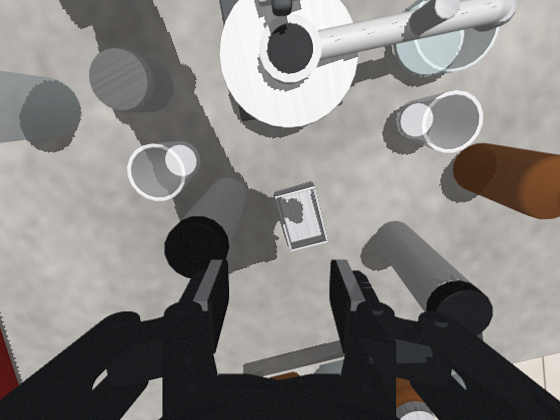

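View pics/scene11.png

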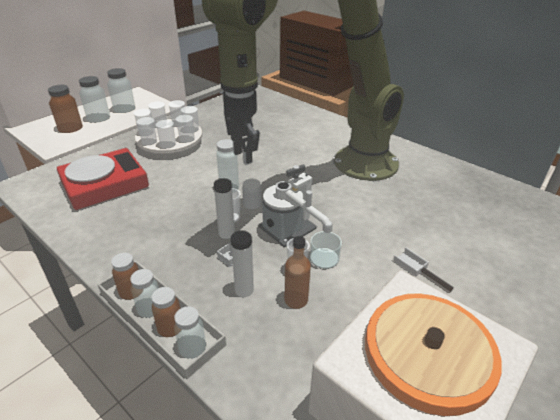

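The scene view shows the nozzle at (325,225) over the jar at (325,250), with both canisters upright at (225,210) and (242,265). The bar is at −14.5°, about 6° past its starting tight angle, as the −0.12 stop should give. The gripper is clear of everything, so I'm handing in.

```bash
python3 -c "
from bench import r
print(r.job_done())"
```

```text
the job is handed in; nothing more can be done
None
```

The spout now feeds the squat glass jar and the clamp is tight again. I handed the job in after about 23 s; no verdict is reported.

- **Canister:** I moved the left canister, the one in the way, to about (0.728, 0.105) m. It stands upright about 0.25 m from the pivot.
- **Clamp release:** I backed the screw off by 60.6° (1.06 rad), and the spout's post did not move while I did it.
- **Spout:** I swung it about 86° by its post with no forcing. The mouth works out about 3 mm from the middle of the jar, going by the post's direction from the pivot.
- **Tightening:** I turned the screw clockwise until the wrist moment jumped to about 0.58 N m, which I took as the stop. The bar then sat about 6° past its starting angle, close to the −0.12 stop. I could not measure the shoe's force directly.

In the last pictures the jar, the other canister and one beaker were within about 3 mm of their first measurements, which is the camera accuracy. I checked the other bystanders only by eye, and they looked undisturbed. The cameras disagreed by 2–4 mm in y throughout. The last wrist-camera fit of the bar failed because the bar was mostly out of view, so I used the two fixed cameras, which agreed on its angle.

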